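Desiccant in the bottle vase

ROBOT

A 7-joint arm with a two-finger parallel gripper is mounted at the origin on the work surface. World frame = base frame: x ahead of the robot, y to its left, z up, the work surface at z = 0. Lengths are in m, angles in rad, forces in N, time in s.
With the tool pointing down it reaches from about 0.425 to 0.875 m from the base axis. Payload 4.7 kg.
Tool frame: the origin (TCP) lies between the finger pads; the fingertips stand ctrl.tip_reach ahead of it and the grasp point (between the pads) lies 5 mm behind it (ctrl.tip_reach is the distance from the TCP to the fingertips, in m); z points along the fingers, y is the direction in which the jaws open and shut (so a half turn about z gives the same grasp; the last joint's range is limited). The gripper opens to 87 mm and grips with 3 to 60 N. Pads are 19 mm wide; open, the fingers measure 117 mm over their backs; the gripper's body (75 mm by 190 mm) begins 51 mm behind the grasp point.
Start: joints at [-1.27, 0.321, -0.07, 1.45, 0.023, 1.371, -0.057], TCP at [0.184, 0.623, 0.237] pointing down, gripper open.
Joint ranges: [-2.86, 2.86], [-0.3, 2.09], [-1.38, 1.24], [0.06, 2.45], [-1.56, 4.7], [0.09, 2.05], [-2.69, 2.69]. Speed limits (rad/s): [2.57, 2.57, 3.14, 3.14, 3.14, 3.14, 3.14].

INTERFACE

Orientations are given as a rotation vector (axis times angle).
In Python, from bench import ctrl gives the robot as it stands.
- The arm moves only by the shell command python3 -m handwheel 'ROWS' [FORCE]. ROWS is JSON, a list of rows, each a list of 7 numbers: the shift along the tool's x, y, z in mm, then the turn, a rotation vector about the tool's x, y, z in rad, then the gripper's target within -1 to 1 (shut at 1, half-way at 0, fully open at -1). In form: [[dx, dy, dz, ax, ay, az, grip], ...]. A call has 1 to 12 rows; each row is the pose to reach, as a shift and turn from the pose commanded when the call began, along the tool's axes at that moment; what a row does not reach only later rows make up. A row lasts 1/8 s, in which the tool goes at most 62.5 mm and 10.7 degrees, less where a joint would pass 70% of its speed; a pose out of reach is approached as far as the arm can. A call with a gripper value outside its range is refused whole. The fingers move at their own pace and stop on an object; FORCE is the grip in N (left out, the last holds). Time passes only in rows, so rows that repeat a pose let the fingers close. It gives the time, the measured TCP pose, the force and the opening at its end, in the units of the state.
- ctrl.get_state(): the state, without advancing time (a new reading comes with each control period).
- ctrl.get_image(name): name is "scene" or "side" or "wrist"; returns the picture (384x512x3 uint8, red, green, blue); there is no depth.
- ctrl.camera_model(name): a dict with "mtx" (3x3 intrinsics, pixels), "xyz" and "orientation" of the camera in the world. Camera axes: x right, y up, looking along -z (the intrinsics and any distortion apply to the point x, -y, -z); pixel columns grow to the right and rows downward; lengths in m; the calibration is good to about 2 mm. A picture is of the moment at which its call begins: read the wrist's pose just before it. camera_model takes no time and is no camera call; for the wrist camera it gives the pose at the moment of the call.
- ctrl.close_job(): hands the job in, once; it reports no verdict.
The state is a dict: "time": time; "joint_positions": joint angles; "qd": joint speeds; "joint_torque": joint torques, N m; "position": TCP position; "tool_rot": TCP orientation; "ft_force": force on the tool from outside, world axes, zero at the start; "torque": the same for the moment, N m; "grip_width": opening from 0.0 (shut) to 1.0 (fully open).
Only numpy, scipy, OpenCV 4.12 (cv2) and the standard library are available. Lean on these libraries where they do the work, as an engineer would, in place of code of your own. Each camera call takes 0.05 s, during which the arm holds its last target.

TASK

Get the porcelain vase ready for storage: feed the three small desiccant canisters one at a time through its narrow neck so that they drop into the belly, then set its cover gently and squarely over the mouth. Keep the vase standing where it is and leave the other things on the table alone, the big canister included.

Things in the scene. Friction and masses are not known exactly. Their poses are not given: they have to be found in the camera images.
- vase: loose hollow white porcelain vase, 0.9 kg, upright: foot 80 mm wide, belly 136 mm wide at 55 mm height, narrow neck from 138 to 162 mm height (44-46 mm wide, bore 36), flaring to a lip 60 mm wide (52 inside) at the top, 185 mm up. What is let go in the neck falls into the belly, which has room for all three canisters. Origin: centre of its underside, z up
- vase_mouth (a point): the centre of the vase's open mouth, in the plane of the top of its lip, 185 mm above its underside
- cover: the vase's white porcelain cover, 0.12 kg, right way up on the table: a cap 80 mm wide, 21 tall; upright round knob on top, 22 mm wide, straight from 28 to 56 mm height. Its skirt, 72 mm wide inside and 16 deep, goes outside the vase's lip; the cap's inner ceiling rests on the lip, the skirt's edge then 169 mm above the vase's underside. Origin: centre of the skirt's lower edge, z up
- can1: one of three identical sealed aluminium desiccant canisters: an upright cylinder 24 mm in diameter and 50 mm tall, about 40 g, standing on the table; origin in the centre of its underside, z up. The other drum on the table, 54 mm across, is not one of them
- can2: one of three identical sealed aluminium desiccant canisters: an upright cylinder 24 mm in diameter and 50 mm tall, about 40 g, standing on the table; origin in the centre of its underside, z up. The other drum on the table, 54 mm across, is not one of them
- can3: one of three identical sealed aluminium desiccant canisters: an upright cylinder 24 mm in diameter and 50 mm tall, about 40 g, standing on the table; origin in the centre of its underside, z up. The other drum on the table, 54 mm across, is not one of them
- big_can: bystander: a squat sealed aluminium drum like the canisters but much bigger, 54 mm across and 68 mm tall: too wide for the neck; origin in the centre of its underside
- loupe: bystander: a black round eye loupe, 32 mm across, 22 mm tall; origin in the centre of its underside
- teacup: bystander: a white cup, 76 mm across the rim, 55 mm tall; origin in the centre of its underside
- torch: bystander: a small dark torch with a brass head, lying down, 120 mm long, 26 mm thick; origin under its barrel, its own x runs towards the head
- brush: bystander: a dusting brush lying down, about 0.2 m long, less than 40 mm tall; its own x runs from handle to bristles
- calipers: bystander: calipers lying flat, 150 mm long, 8 mm thick; origin under the middle of the beam, which is its own x
Mind the look-alikes: they are no part of the job. Leave any yellow look-alike of the can1 alone.

How it is judged:
By the outcome, as a careful person would: the job done as asked, in the order asked, and still so for the second after the job is handed in, with the robot touching nothing.
It also fails if it takes over 72 s, if anything falls off the work surface, if the arm or the gripper's body presses on something with over 40 N, if the wrist force passes 120 N, or if a joint passes its speed limit or range.

## Working session

There is one attempt and no reset: what is moved stays moved. The work goes in short steps, Python scripts to look and compute and a shell command to move; the robot and the scene stay as the last step left them, time stands still between calls to the robot, and variables do not carry over. Pictures are saved under pics/ and viewed, and the job is handed in when it is done.

```bash
ls; mkdir -p pics
python3 - <<'E'
from bench import ctrl
import cv2
for n in("scene","side","wrist"):
    m=ctrl.camera_model(n); print(n,{k:(v.tolist() if hasattr(v,'tolist') else v) for k,v in m.items()})
    cv2.imwrite(f"pics/{n}0.png",ctrl.get_image(n)[:,:,::-1])
print(ctrl.get_state(), ctrl.tip_reach)
E
```

```text
pics
scene {'mtx': [[430.4710746388469, 0.0, 264.48170668480424], [0.0, 430.4710746388469, 187.89786828896467], [0.0, 0.0, 1.0]], 'xyz': [1.212952456637797, 0.4455872913382473, 1.122386851058491], 'orientation': [0.37587391755361976, 0.7133529526405072, 2.088043411690604]}
side {'mtx': [[411.35399934812386, 0.0, 258.1369748998838], [0.0, 411.35399934812386, 197.57315967933732], [0.0, 0.0, 1.0]], 'xyz': [0.5189053700518349, -1.017668939912134, 0.765169112867731], 'orientation': [1.0144811978880057, -0.06112460162146504, -0.06200694963233105]}
wrist {'mtx': [[306.8793978004215, 0.0, 257.4029564021051], [0.0, 306.8793978004215, 189.99003413330865], [0.0, 0.0, 1.0]], 'xyz': [0.11827583515011501, 0.6409853436656422, 0.38387895223543533], 'orientation': [-0.21730865201127383, -0.15982354728608117, 1.2764855724997604]}
{'time': 0.15, 'joint_positions': array([-1.26990413,  0.32164232, -0.0700926 ,  1.45139752,  0.02259934,
        1.37081594, -0.05692943]), 'qd': array([-0.00103602,  0.00058271, -0.00024785, -0.00358772,  0.00012202,
       -0.00023459,  0.00061591]), 'joint_torque': array([-2.37815057e-04, -4.91791677e+01, -4.04777275e-01, -3.12877536e+01,
       -6.39925618e-02,  4.03693097e-02,  1.13119008e-04]), 'position': array([0.18379413, 0.62305115, 0.2357182 ]), 'tool_rot': array([-4.48927978e-01, -3.10922255e+00,  2.31049311e-03]), 'ft_force': array([-0.14657786,  0.92653659,  0.68599478]), 'torque': array([-0.02560253, -0.02744294, -0.00105189]), 'grip_width': 0.99938986970651} 0.014
```

View pics/scene0.png

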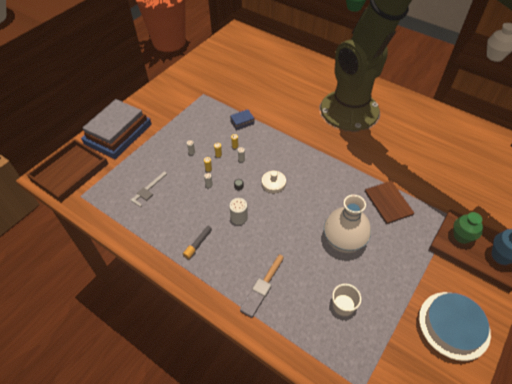

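View pics/side0.png

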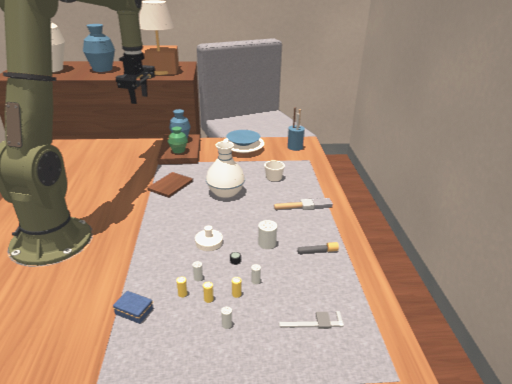

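View pics/wrist0.png

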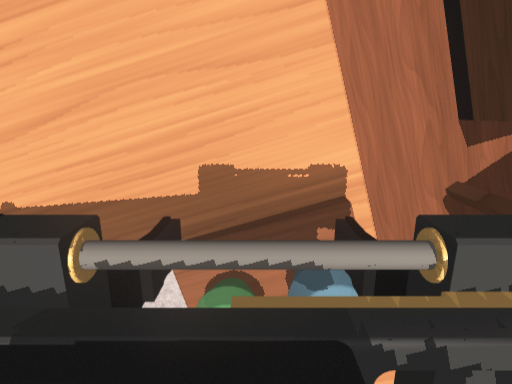

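The scene and side pictures show three grey cans, at scene (190,147), (241,154) and (208,180), and side (227,317), (198,270) and (256,273). There are also three yellow look-alikes. The cover is at scene (274,181), side (209,240), and the vase at scene (350,225), side (225,175). I'll zoom in next.

```bash
cat > h.py <<'E'
import numpy as np, cv2
from scipy.spatial.transform import Rotation as R
from bench import ctrl
def cam(n):
    m=ctrl.camera_model(n); return np.array(m["mtx"]),np.array(m["xyz"]),R.from_rotvec(m["orientation"]).as_matrix()
def ray(c,u,v):
    K,p,Rm=c; d=np.linalg.inv(K)@[u,v,1]; d=Rm@(d*[1,-1,-1]); return p,d/np.linalg.norm(d)
def plane(c,u,v,z):
    p,d=ray(c,u,v); return p+d*(z-p[2])/d[2]
def proj(c,X):
    K,p,Rm=c; q=(np.atleast_2d(X)-p)@Rm*[1,-1,-1]; q=q@K.T; return q[:,:2]/q[:,2:]
def tri(obs):
    A=np.zeros((3,3));b=np.zeros(3)
    for c,u,v in obs:
        p,d=ray(c,u,v);M=np.eye(3)-np.outer(d,d);A+=M;b+=M@p
    X=np.linalg.solve(A,b); return X,[float(np.linalg.norm(proj(c,X)[0]-[u,v])) for c,u,v in obs]
E
python3 - <<'E'
import cv2
a=cv2.imread('pics/scene0.png');b=cv2.imread('pics/side0.png')
def crop(im,x,y,w,h,s,n): cv2.imwrite(n,cv2.resize(im[y:y+h,x:x+w],None,fx=s,fy=s,interpolation=cv2.INTER_CUBIC))
crop(a,170,120,130,100,6,'pics/sA.png')
crop(a,310,180,80,90,6,'pics/sB.png')
crop(b,160,220,130,115,5,'pics/dA.png')
crop(b,190,130,80,80,7,'pics/dB.png')
E
```

```text
(no output)
```

View pics/sA.png

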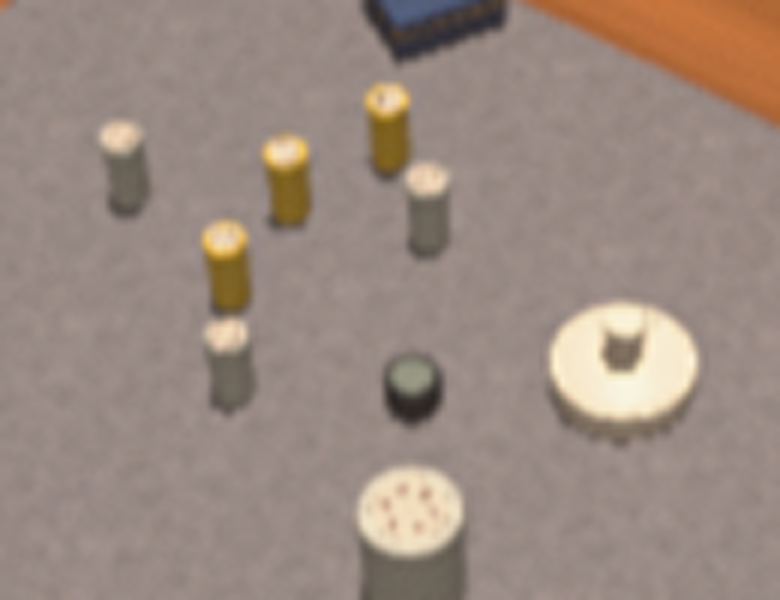

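View pics/sB.png

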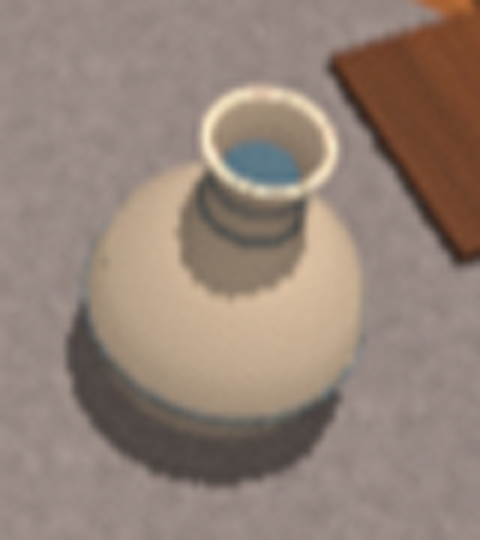

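View pics/dA.png

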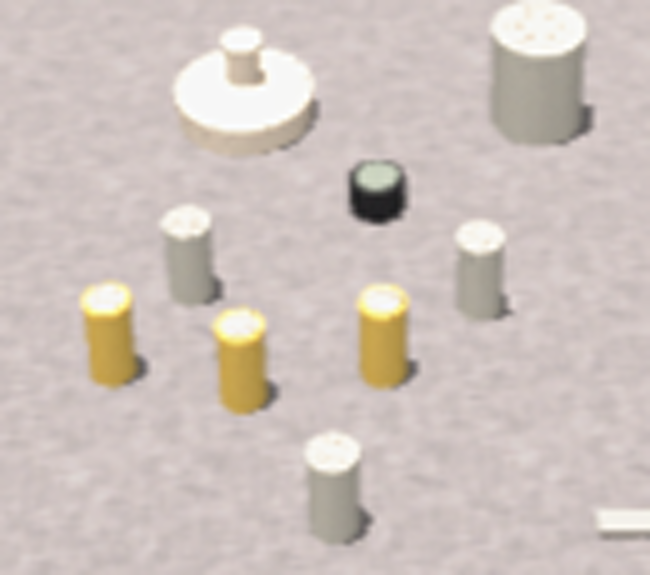

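View pics/dB.png

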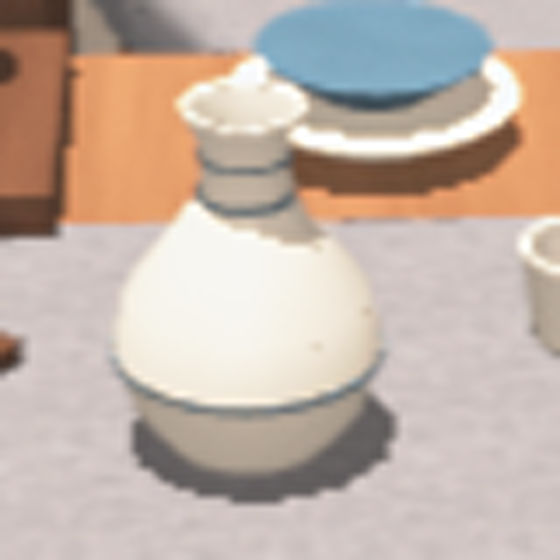

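Run:
```python
from h import *
s,d=cam('scene'),cam('side')
fs=lambda x,y,o,k:((x+.5)/k-.5+o[0],(y+.5)/k-.5+o[1])
A=lambda x,y:fs(x,y,(170,120),6)
D=lambda x,y:fs(x,y,(160,220),5)
L={'canA':(A(122,136),D(333,452)),'canB':(A(428,180),D(186,221)),'canC':(A(229,333),D(480,237)),
'yl1':(A(388,100),D(106,300)),'yl2':(A(286,152),D(240,324)),'yl3':(A(225,238),D(383,300)),
'knob':(A(625,322),D(241,40)),'mouth':(fs(270,142,(310,180),6),fs(245,104,(190,130),7)),'loupe':(A(413,375),D(378,178)),'big':(A(410,512),D(538,28))}
for k,(a,b) in L.items():
    X,e=tri([(s,*a),(d,*b)]); print(k,X.round(4),np.round(e,2))
```

```text
canA [ 0.5147 -0.3516  0.0507] [0.19 0.28]
canB [ 0.4409 -0.1881  0.0504] [0.12 0.16]
canC [ 0.5925 -0.2085  0.0503] [0.31 0.39]
yl1 [ 0.4039 -0.245   0.0502] [0.17 0.23]
yl2 [ 0.4707 -0.2667  0.0511] [0.14 0.19]
yl3 [ 0.541  -0.2535  0.0509] [0.18 0.24]
knob [ 0.4663 -0.0363  0.0555] [0.04 0.05]
mouth [0.5203 0.2586 0.1856] [0.42 0.33]
loupe [ 0.542  -0.1247  0.0225] [0.4  0.46]
big [ 0.639  -0.0494  0.0673] [0.01 0.01]
```

```bash
cat >> h.py <<'E'
def go(x,y,z,tx=None):
    """tool-frame shift [mm] & turn from the present pose to TCP (x,y,z), tool down, tool x at world angle tx(deg)"""
    st=ctrl.get_state(); Rt=R.from_rotvec(st["tool_rot"]); M=Rt.as_matrix()
    sh=M.T@(np.array([x,y,z])-st["position"])*1000
    a=np.radians(tx if tx is not None else 90); X=[np.cos(a),np.sin(a),0]; Z=[0,0,-1]
    T=np.array([X,np.cross(Z,X),Z]).T
    print("shift",sh.round(1),"turn",R.from_matrix(M.T@T).as_rotvec().round(3),"pos",st["position"].round(4),"t",round(st["time"],2))
E
python3 - <<'E'
from h import *
go(.5,.12,.33)
c=cam('wrist'); print(-c[2][:,2], ctrl.get_state()['joint_positions'])
E
```

```text
shift [-445.6 -393.2  -93.7] turn [-1.000e-03  1.000e-03  1.284e+00] pos [0.1838 0.6231 0.2357] t 0.15
[ 0.2383554  -0.07212305 -0.96849624] [-1.26990413  0.32164232 -0.0700926   1.45139752  0.02259934  1.37081594
 -0.05692943]
```

```bash
python3 -m handwheel '[[-30,-20,-94,0,0,0.15,0],[-446,-393,-94,0,0,1.284,0],[-446,-393,-94,0,0,1.284,0],[-446,-393,-94,0,0,1.284,0],[-446,-393,-94,0,0,1.284,0],[-446,-393,-94,0,0,1.284,0],[-446,-393,-94,0,0,1.284,0],[-446,-393,-94,0,0,1.284,0],[-446,-393,-94,0,0,1.284,0],[-446,-393,-94,0,0,1.284,0],[-446,-393,-94,0,0,1.284,0],[-446,-393,-94,0,0,1.284,0]]' 30
python3 - <<'E'
from h import *
s=ctrl.get_state();print(s['position'],s['tool_rot'],s['time'],s['qd'].round(3),s['joint_positions'].round(2))
c=cam('wrist');im=ctrl.get_image('wrist');cv2.imwrite('pics/w1.png',cv2.resize(im[:,:,::-1],None,fx=1.5,fy=1.5))
print(proj(c,[[.5203,.2586,.1856]])*1.5)
E
```

```text
time: 1.65
position: [0.5004, 0.1202, 0.3303]
tool_rot: [-2.222, -2.219, 0.0]
ft_force: [-0.4, 0.8, 0.1]
grip_width: 0.502
[0.50043781 0.12018945 0.3303144 ] [-2.22249191e+00 -2.21939653e+00  2.88964873e-04] 1.65 [-0.028 -0.004 -0.047  0.009 -0.01   0.001 -0.009] [-0.77 -0.01  0.49  1.64  0.01  1.51 -0.29]
[[421.34370259  37.71734365]]
```

View pics/w1.png

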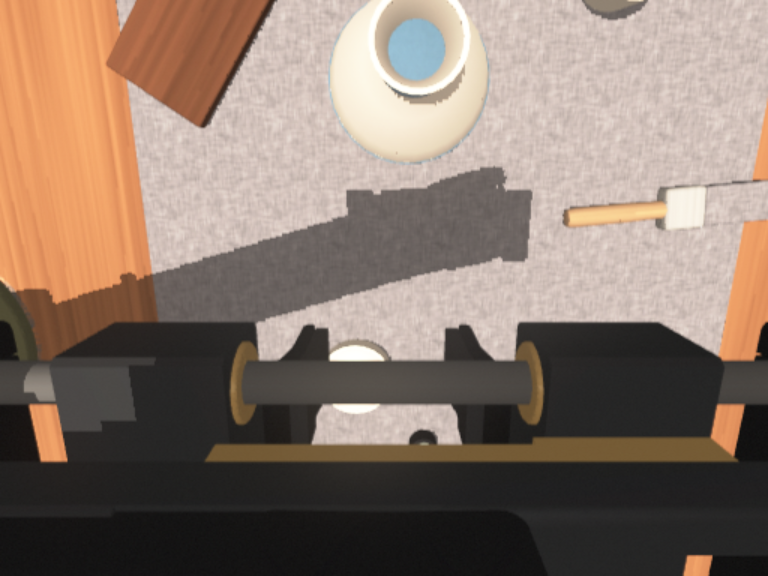

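The wrist view shows the vase mouth centred at about (419,43), and the two-view fix predicts (421,38), so they agree to about 2 mm. Next is can B, approached from above.

Run:
```python
from h import *
go(.4409,-.1881,.12)
```

```text
shift [-309.8  -59.1  210.1] turn [-0.001 -0.001  0.001] pos [0.4999 0.1217 0.3302] t 1.7
```

```bash
python3 -m handwheel '[[-60,-11,30,0,0,0,0],[-310,-59,210,0,0,0,0],[-310,-59,210,0,0,0,0],[-310,-59,210,0,0,0,0],[-310,-59,210,0,0,0,0],[-310,-59,210,0,0,0,0],[-310,-59,210,0,0,0,0],[-310,-59,210,0,0,0,0],[-310,-59,210,0,0,0,0]]' 30
python3 - <<'E'
from h import *
c=cam('wrist');im=ctrl.get_image('wrist');cv2.imwrite('pics/w2.png',cv2.resize(im[:,:,::-1],None,fx=1.5,fy=1.5))
print(proj(c,[[.4409,-.1881,.0505],[.4663,-.0363,.0555],[.542,-.1247,.0225]])*1.5)
go(.4409,-.1881,.0425)
E
```

```text
time: 2.82
position: [0.4429, -0.1874, 0.1212]
tool_rot: [2.217, 2.226, 0.002]
ft_force: [0.5, 0.6, -0.1]
grip_width: 0.509
[[383.13655373 305.82228864]
 [446.52857841 -49.42529429]
 [577.19878796 174.50189754]]
shift [-0.5 -2.1 78.8] turn [ 0.002 -0.001  0.004] pos [ 0.4429 -0.1877  0.1213] t 2.88
```

View pics/w2.png

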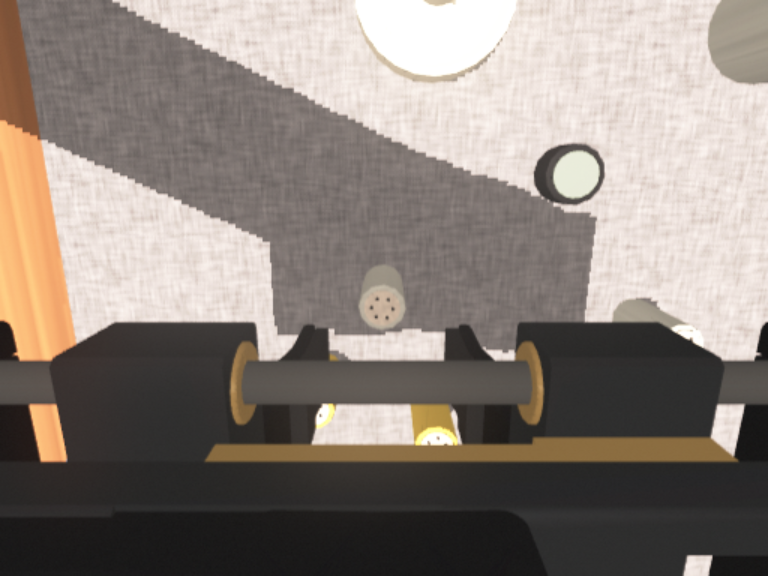

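The can's top is at (383,307), against a predicted (383,306), centred between the fingers. I'll descend and grip.

```bash
python3 -m handwheel '[[0,-2,40,0,0,0,0],[0,-2,79,0,0,0,0],[0,-2,79,0,0,0,0],[0,-2,79,0,0,0,1],[0,-2,79,0,0,0,1],[0,-2,79,0,0,0,1],[0,-2,79,0,0,0,1],[0,-2,79,0,0,0,1]]' 25
python3 - <<'E'
from h import *
cv2.imwrite('pics/w3.png',ctrl.get_image('wrist')[:,:,::-1])
go(.5203,.2586,.202)
E
```

```text
time: 3.88
position: [0.4408, -0.1898, 0.0429]
tool_rot: [2.22, 2.22, 0.003]
ft_force: [-0.7, 0.4, 7.2]
grip_width: 0.265
shift [ 448.4   79.9 -158.7] turn [ 0.003 -0.     0.   ] pos [ 0.4408 -0.1897  0.0429] t 3.92
```

View pics/w3.png

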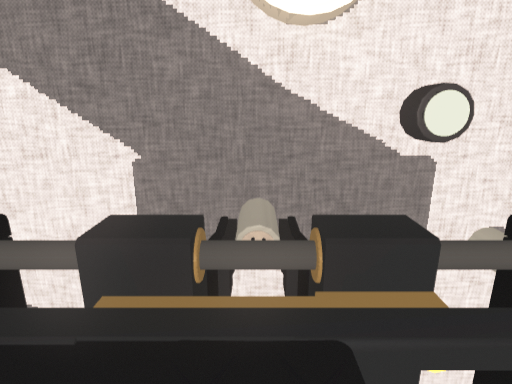

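```bash
python3 -m handwheel '[[0,0,-50,0,0,0,1],[0,0,-110,0,0,0,1],[60,10,-170,0,0,0,1],[447,79,-240,0,0,0,1],[447,79,-240,0,0,0,1],[447,79,-240,0,0,0,1],[447,79,-240,0,0,0,1],[447,79,-240,0,0,0,1],[447,79,-240,0,0,0,1],[447,79,-240,0,0,0,1],[447,79,-240,0,0,0,1],[447,79,-240,0,0,0,1]]'
python3 - <<'E'
from h import *
st=ctrl.get_state();print(st['ft_force'],st['grip_width'])
for n in('scene','side'):
    c=cam(n);im=ctrl.get_image(n)[:,:,::-1]
    u,v=proj(c,[.52,.2586,.22])[0].astype(int);cv2.imwrite(f'pics/{n}1.png',cv2.resize(im[max(0,v-60):v+60,u-60:u+60],None,fx=5,fy=5)); print(u,v)
go(.5203,.257,.202)
E
```

```text
time: 5.42
position: [0.5185, 0.2563, 0.2813]
tool_rot: [2.222, 2.22, -0.002]
ft_force: [0.4, -1.3, -1.2]
grip_width: 0.268
[ 0.43303755 -1.29165744 -1.1927278 ] 0.2684629075995469
356 195
223 134
shift [ 1.6  1.6 79.5] turn [-0.     0.    -0.002] pos [0.5187 0.2555 0.2815] t 5.53
```

View pics/scene1.png

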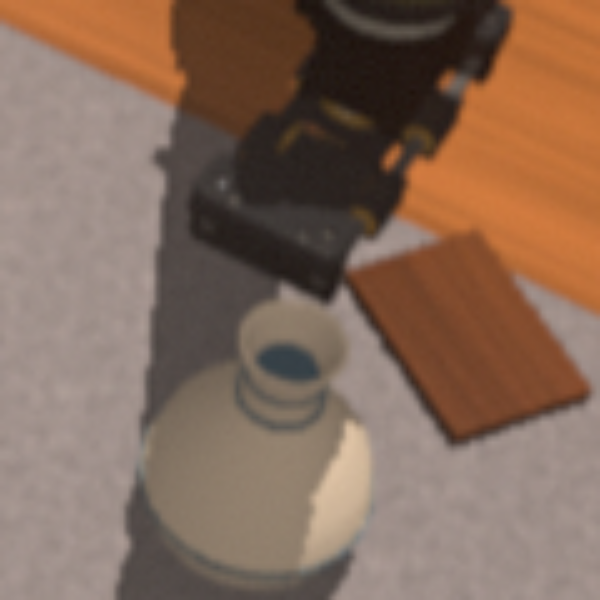

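View pics/side1.png

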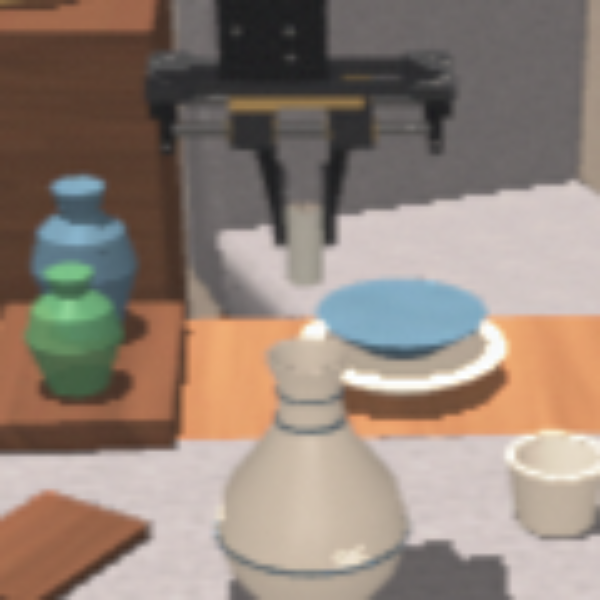

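The can hangs upright with its bottom at side-crop (305,282), directly above the mouth at (305,350). I'll lower it into the neck and release.

```bash
python3 -m handwheel '[[2,2,40,0,0,0,1],[2,2,79,0,0,0,1],[2,2,79,0,0,0,1],[2,2,79,0,0,0,1]]'
python3 - <<'E'
from h import *
for n in('scene','side'):
    c=cam(n);im=ctrl.get_image(n)[:,:,::-1]
    u,v=proj(c,[.52,.2586,.22])[0].astype(int);cv2.imwrite(f'pics/{n}2.png',cv2.resize(im[max(0,v-50):v+50,u-60:u+60],None,fx=5,fy=5))
E
cd pics; python3 -c "
import cv2,numpy as np
cv2.imwrite('c2.png',cv2.resize(np.hstack([cv2.imread('scene2.png'),cv2.imread('side2.png')]),(800,334)))"
```

```text
time: 6.02
position: [0.5214, 0.2589, 0.2043]
tool_rot: [2.223, 2.22, 0.003]
ft_force: [-0.2, -0.6, -0.2]
grip_width: 0.264
```

View pics/c2.png

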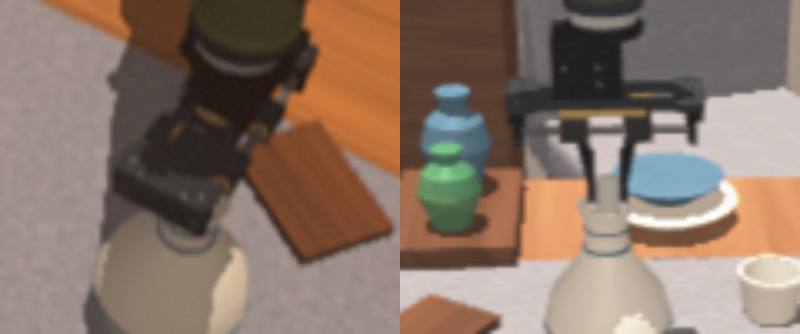

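The can's lower half is inside the lip, the fingers are above it, and there is no contact force. Releasing it, rising, then looking into the mouth.

```bash
python3 -m handwheel '[[0,0,0,0,0,0,0.2],[0,0,0,0,0,0,0],[0,0,0,0,0,0,0],[0,0,-50,0,0,0,0],[-60,0,-100,0,0,0,0],[-120,0,-120,0,0,0,0],[-120,0,-120,0,0,0,0]]'
python3 - <<'E'
from h import *
c=cam('wrist');cv2.imwrite('pics/w4.png',cv2.resize(ctrl.get_image('wrist')[:,:,::-1],None,fx=1.5,fy=1.5))
print(proj(c,[[.5203,.2586,.1856]])*1.5)
go(.5925,-.2085,.12)
E
```

```text
time: 7.0
position: [0.5219, 0.1345, 0.3253]
tool_rot: [2.227, 2.212, 0.006]
ft_force: [-0.5, 0.9, 0.8]
grip_width: 0.5
[[381.82892725  63.03688036]]
shift [-342.9   72.3  204.9] turn [ 0.003 -0.001 -0.006] pos [0.5217 0.1347 0.325 ] t 7.05
```

View pics/w4.png

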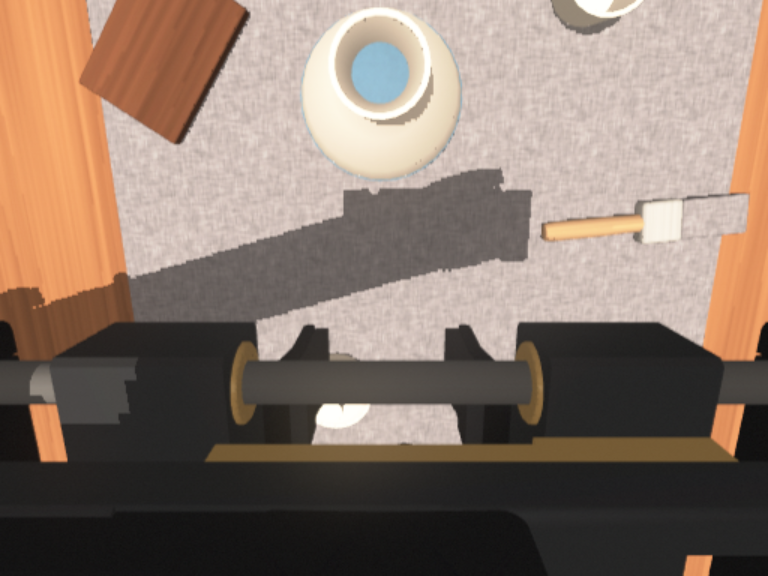

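The mouth is at (380,63), as predicted (382,63). The vase hasn't moved, the neck is clear, and the can has dropped inside. Next is can C.

```bash
python3 -m handwheel '[[-60,12,20,0,0,0,0],[-343,72,205,0,0,-0.006,0],[-343,72,205,0,0,-0.006,0],[-343,72,205,0,0,-0.006,0],[-343,72,205,0,0,-0.006,0],[-343,72,205,0,0,-0.006,0],[-343,72,205,0,0,-0.006,0],[-343,72,205,0,0,-0.006,0],[-343,72,205,0,0,-0.006,0],[-343,72,205,0,0,-0.006,0]]'
python3 - <<'E'
from h import *
c=cam('wrist');cv2.imwrite('pics/w5.png',cv2.resize(ctrl.get_image('wrist')[:,:,::-1],None,fx=1.5,fy=1.5))
print(proj(c,[[.5925,-.2085,.0503]])*1.5)
go(.5925,-.2085,.0425)
E
```

```text
time: 8.3
position: [0.5935, -0.2014, 0.1181]
tool_rot: [2.211, 2.231, 0.003]
ft_force: [-0.9, 0.6, -0.5]
grip_width: 0.497
[[385.17517103 320.13322998]]
shift [-6.9 -1.1 75.7] turn [ 0.001 -0.001  0.009] pos [ 0.5934 -0.2017  0.1182] t 8.35
```

View pics/w5.png

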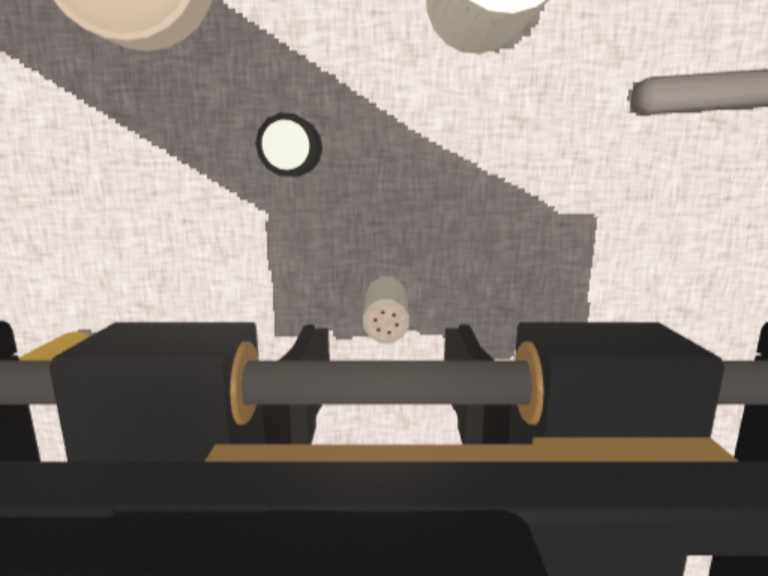

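```bash
python3 -m handwheel '[[-5,-1,25,0,0,0.009,0],[-5,-1,25,0,0,0.009,0],[-5,-1,25,0,0,0.009,0]]'
python3 - <<'E'
from h import *
go(.5925,-.2085,.0425)
E
```

```text
time: 8.72
position: [0.5921, -0.2081, 0.0935]
tool_rot: [2.223, 2.219, 0.002]
ft_force: [0.4, -0.5, 0.5]
grip_width: 0.495
shift [-0.4  0.3 51. ] turn [ 0.001 -0.    -0.002] pos [ 0.5921 -0.2081  0.0935] t 8.72
```

```bash
python3 -m handwheel '[[0,0,30,0,0,0,0],[0,0,51,0,0,0,0],[0,0,51,0,0,0,0],[0,0,51,0,0,0,1],[0,0,51,0,0,0,1],[0,0,51,0,0,0,1],[0,0,51,0,0,0,1]]' 25
python3 - <<'E'
from h import *
go(.5203,.2586,.29)
E
```

```text
time: 9.6
position: [0.5921, -0.2089, 0.0424]
tool_rot: [2.224, 2.217, 0.001]
ft_force: [-0.7, -0.6, 4.0]
grip_width: 0.265
shift [ 467.2  -72.9 -247.8] turn [ 0.001  0.    -0.003] pos [ 0.5921 -0.2089  0.0424] t 9.6
```

```bash
python3 -m handwheel '[[0,0,-50,0,0,0,1],[0,0,-110,0,0,0,1],[60,-10,-170,0,0,0,1],[467,-72,-245,0,0,0,1],[467,-72,-245,0,0,0,1],[467,-72,-245,0,0,0,1],[467,-72,-245,0,0,0,1],[467,-72,-245,0,0,0,1],[467,-72,-245,0,0,0,1],[467,-72,-245,0,0,0,1],[467,-72,-245,0,0,0,1],[467,-72,-245,0,0,0,1]]'
python3 -m handwheel '[[0,0,0,0,0,0,1],[0,0,0,0,0,0,1]]'
python3 - <<'E'
from h import *
print(ctrl.get_state()['ft_force'])
go(.5203,.2586,.203)
E
```

```text
time: 11.1
position: [0.5209, 0.2579, 0.2862]
tool_rot: [2.224, 2.218, -0.002]
ft_force: [0.4, -0.4, -0.3]
grip_width: 0.267
time: 11.35
position: [0.5214, 0.2569, 0.2865]
tool_rot: [-2.228, -2.215, 0.0]
ft_force: [0.6, 0.2, -0.2]
grip_width: 0.271
[ 0.59704591  0.21237538 -0.21886878]
shift [ 1.7 -1.1 83.5] turn [-0.     0.    -0.006] pos [0.5214 0.2569 0.2865] t 11.35
```

```bash
python3 -m handwheel '[[2,-1,40,0,0,0,1],[2,-1,83,0,0,0,1],[2,-1,83,0,0,0,1],[2,-1,83,0,0,0,1]]'
python3 - <<'E'
from h import *
for n in('scene','side'):
    c=cam(n);im=ctrl.get_image(n)[:,:,::-1]
    u,v=proj(c,[.52,.2586,.22])[0].astype(int);cv2.imwrite(f'pics/{n}3.png',cv2.resize(im[max(0,v-50):v+50,u-60:u+60],None,fx=5,fy=5))
cv2.imwrite('pics/c3.png',cv2.resize(np.hstack([cv2.imread('pics/scene3.png'),cv2.imread('pics/side3.png')]),(800,334)))
E
```

```text
time: 11.85
position: [0.521, 0.2604, 0.2053]
tool_rot: [2.225, 2.217, 0.003]
ft_force: [0.4, -0.1, 0.2]
grip_width: 0.272
```

View pics/c3.png

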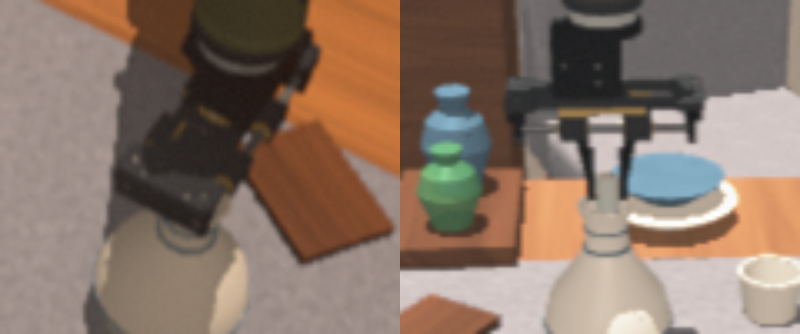

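The can is centred in the mouth with no contact. Releasing it and going for can A.

```bash
python3 -m handwheel '[[0,0,0,0,0,0,0.2],[0,0,0,0,0,0,0],[0,0,0,0,0,0,0],[0,0,-50,0,0,0,0],[-60,0,-100,0,0,0,0],[-120,0,-120,0,0,0,0],[-120,0,-120,0,0,0,0],[-120,0,-120,0,0,0,0]]'
python3 - <<'E'
from h import *
c=cam('wrist');cv2.imwrite('pics/w6.png',cv2.resize(ctrl.get_image('wrist')[:,:,::-1],None,fx=1.5,fy=1.5))
print(proj(c,[[.5203,.2586,.1856]])*1.5)
go(.5147,-.3516,.12)
E
```

```text
time: 12.95
position: [0.5198, 0.1399, 0.3241]
tool_rot: [-2.227, -2.216, -0.003]
ft_force: [-0.5, -0.5, -0.8]
grip_width: 0.496
[[386.66987589  73.01343956]]
shift [-493.5   -3.4  202.7] turn [-0.    -0.001 -0.002] pos [0.5193 0.1417 0.3232] t 13.0
```

View pics/w6.png

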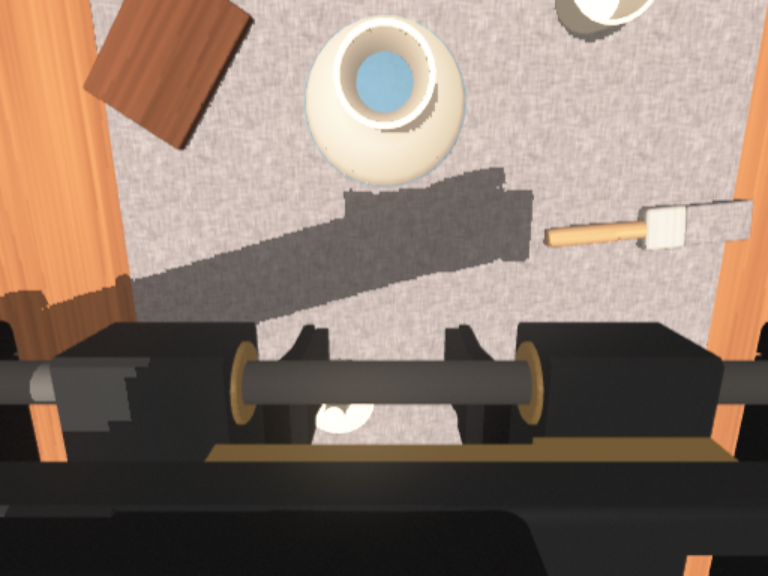

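Mouth at (386,72), predicted (387,73), and the neck is empty. Now can A.

```bash
python3 -m handwheel '[[-60,0,10,0,0,0,0],[-494,-4,202,0,0,0,0],[-494,-4,202,0,0,0,0],[-494,-4,202,0,0,0,0],[-494,-4,202,0,0,0,0],[-494,-4,202,0,0,0,0],[-494,-4,202,0,0,0,0],[-494,-4,202,0,0,0,0],[-494,-4,202,0,0,0,0],[-494,-4,202,0,0,0,0],[-494,-4,202,0,0,0,0],[-494,-4,202,0,0,0,0]]'
python3 -m handwheel '[[0,0,0,0,0,0,0],[0,0,0,0,0,0,0]]'
python3 - <<'E'
from h import *
c=cam('wrist');cv2.imwrite('pics/w7.png',cv2.resize(ctrl.get_image('wrist')[:,:,::-1],None,fx=1.5,fy=1.5))
print(proj(c,[[.5147,-.3516,.0507]])*1.5)
go(.5147,-.3516,.0425)
E
```

```text
time: 14.5
position: [0.5156, -0.351, 0.1216]
tool_rot: [-2.22, -2.222, -0.002]
ft_force: [-0.5, 0.1, -0.1]
grip_width: 0.501
time: 14.75
position: [0.5147, -0.3527, 0.122]
tool_rot: [2.223, 2.219, 0.001]
ft_force: [-0.2, 0.6, -0.7]
grip_width: 0.501
[[387.30577825 302.11083052]]
shift [ 1.3  0.1 79.4] turn [ 0.001 -0.    -0.002] pos [ 0.5145 -0.3529  0.1219] t 14.8
```

View pics/w7.png

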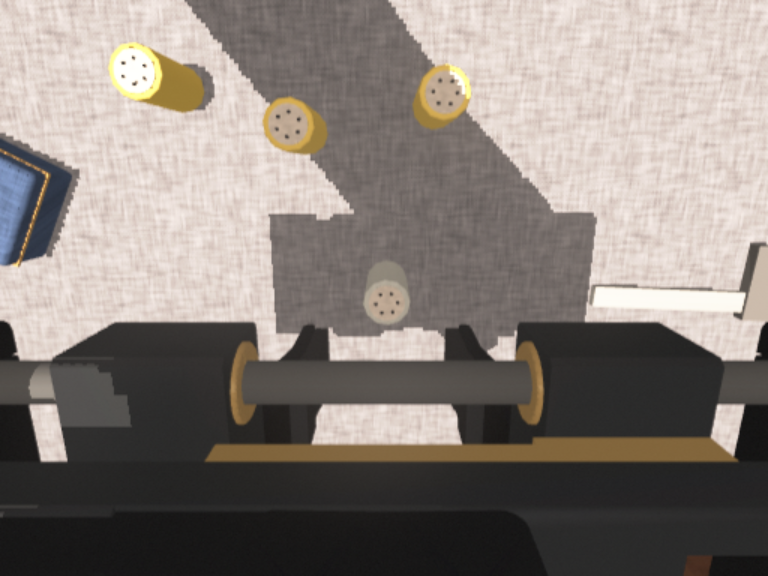

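Can A's top is at (387,303), predicted (387,302), and the three yellow look-alikes are standing clear. Gripping.

```bash
python3 -m handwheel '[[1,0,40,0,0,0,0],[1,0,79,0,0,0,0],[1,0,79,0,0,0,0],[1,0,79,0,0,0,0],[1,0,79,0,0,0,1],[1,0,79,0,0,0,1],[1,0,79,0,0,0,1],[1,0,79,0,0,0,1]]' 25
python3 - <<'E'
from h import *
go(.5203,.2586,.29)
E
```

```text
time: 15.8
position: [0.5147, -0.3527, 0.0434]
tool_rot: [2.224, 2.217, 0.001]
ft_force: [0.6, 0.1, 3.5]
grip_width: 0.264
shift [ 611.2    4.2 -246.8] turn [ 0.001  0.    -0.003] pos [ 0.5147 -0.3527  0.0434] t 15.8
```

```bash
python3 -m handwheel '[[0,0,-60,0,0,0,1],[0,0,-120,0,0,0,1],[60,0,-170,0,0,0,1],[611,5,-245,0,0,0,1],[611,5,-245,0,0,0,1],[611,5,-245,0,0,0,1],[611,5,-245,0,0,0,1],[611,5,-245,0,0,0,1],[611,5,-245,0,0,0,1],[611,5,-245,0,0,0,1],[611,5,-245,0,0,0,1],[611,5,-245,0,0,0,1]]'
python3 -m handwheel '[[0,0,0,0,0,0,1]]'
python3 - <<'E'
from h import *
print(ctrl.get_state()['ft_force'])
go(.5203,.258,.203)
E
```

```text
time: 17.3
position: [0.5205, 0.2535, 0.2868]
tool_rot: [-2.225, -2.218, -0.0]
ft_force: [1.1, 0.6, 0.5]
grip_width: 0.274
time: 17.42
position: [0.519, 0.2588, 0.2859]
tool_rot: [-2.212, -2.229, -0.0]
ft_force: [-0.2, -0.7, -0.1]
grip_width: 0.267
[-0.16380971 -0.70063918 -0.05727887]
shift [-0.9  1.4 82.9] turn [-0.001 -0.001  0.007] pos [0.519  0.2588 0.2859] t 17.43
```

```bash
python3 -m handwheel '[[0,0,0,0,0,0,1],[0,1,40,0,0,0,1],[0,1,83,0,0,0,1],[0,1,83,0,0,0,1],[0,1,83,0,0,0,1]]'
python3 - <<'E'
from h import *
for n in('scene','side'):
    c=cam(n);im=ctrl.get_image(n)[:,:,::-1]
    u,v=proj(c,[.52,.2586,.22])[0].astype(int);cv2.imwrite(f'pics/{n}4.png',cv2.resize(im[max(0,v-50):v+50,u-60:u+60],None,fx=5,fy=5))
cv2.imwrite('pics/c4.png',cv2.resize(np.hstack([cv2.imread('pics/scene4.png'),cv2.imread('pics/side4.png')]),(800,334)))
E
```

```text
time: 18.05
position: [0.522, 0.2513, 0.2047]
tool_rot: [-2.226, -2.216, -0.001]
ft_force: [-1.1, 2.0, -0.6]
grip_width: 0.267
```

View pics/c4.png

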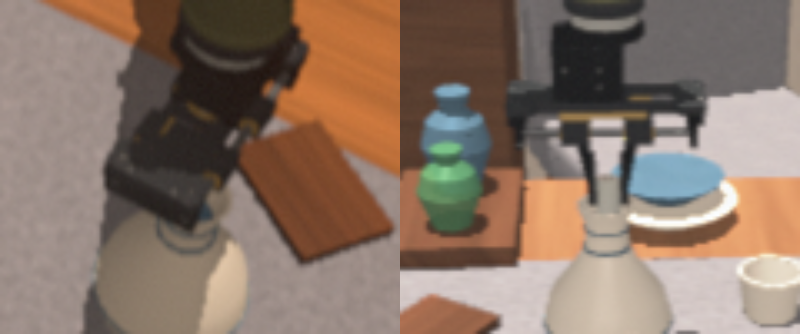

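It sits 7 mm short in y, with 2 N of light wall contact. I'll correct that before releasing.

```bash
python3 -m handwheel '[[4,-1,0,0,0,0,1],[6,-1,0,0,0,0,1],[6,-1,0,0,0,0,1],[6,-1,0,0,0,0,1]]'
python3 - <<'E'
from h import *
go(.5203,.258,.203)
E
```

```text
time: 18.65
position: [0.521, 0.2576, 0.2036]
tool_rot: [2.225, 2.218, -0.0]
ft_force: [0.4, -0.4, 0.4]
grip_width: 0.269
shift [ 0.4 -0.7  0.6] turn [ 0.     0.    -0.003] pos [0.521  0.2576 0.2036] t 18.65
```

```bash
python3 -m handwheel '[[0,0,0,0,0,0,0.2],[0,0,0,0,0,0,0],[0,0,0,0,0,0,0],[0,0,-50,0,0,0,0],[-60,0,-100,0,0,0,0],[-120,0,-120,0,0,0,0],[-120,0,-120,0,0,0,0],[-120,0,-120,0,0,0,0],[-120,0,-120,0,0,0,0]]'
python3 - <<'E'
from h import *
c=cam('wrist');cv2.imwrite('pics/w8.png',cv2.resize(ctrl.get_image('wrist')[:,:,::-1],None,fx=1.5,fy=1.5))
print(proj(c,[[.5203,.2586,.1856]])*1.5)
im=ctrl.get_image('scene');s=cam('scene');cv2.imwrite('pics/s8.png',cv2.resize(im[150:270,170:400,::-1],None,fx=3.4,fy=3.4))
go(.4663,-.0363,.14)
E
```

```text
time: 19.77
position: [0.5198, 0.1399, 0.3225]
tool_rot: [-2.221, -2.221, 0.002]
ft_force: [-0.4, 0.6, -0.2]
grip_width: 0.503
[[388.36382164  71.94993625]]
shift [-175.9  -53.3  182.6] turn [-0.002  0.001  0.   ] pos [0.5199 0.1398 0.3224] t 19.88
```

View pics/w8.png

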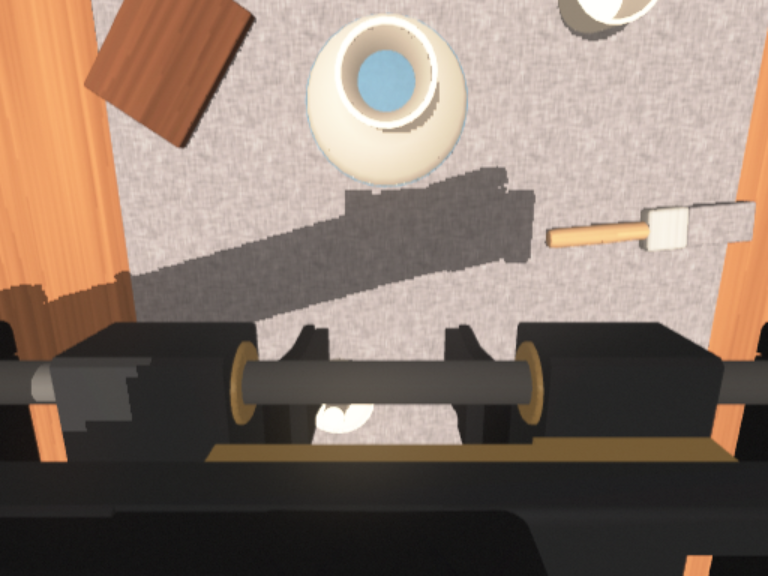

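View pics/s8.png

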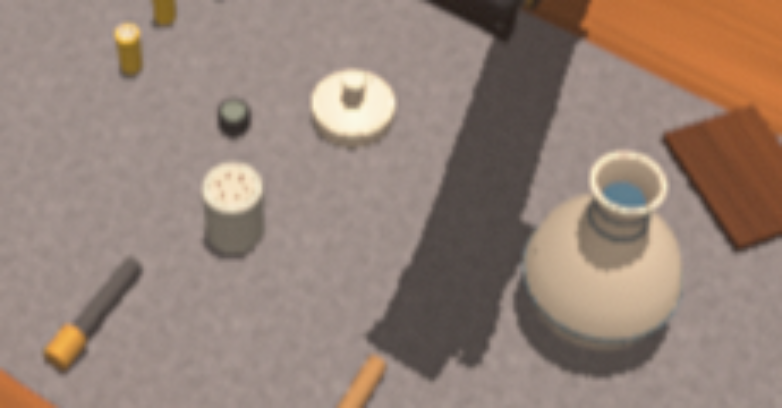

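All three cans are in, the neck is clear, and the vase hasn't shifted: mouth at (386,71), predicted (388,72). Now the cover.

```bash
python3 -m handwheel '[[-60,-18,60,0,0,0,0],[-176,-53,182,0,0,0,0],[-176,-53,182,0,0,0,0],[-176,-53,182,0,0,0,0],[-176,-53,182,0,0,0,0],[-176,-53,182,0,0,0,0],[-176,-53,182,0,0,0,0],[-176,-53,182,0,0,0,0]]'
python3 - <<'E'
from h import *
c=cam('wrist');cv2.imwrite('pics/w9.png',cv2.resize(ctrl.get_image('wrist')[:,:,::-1],None,fx=1.5,fy=1.5))
print(proj(c,[[.4663,-.0363,.0555]])*1.5)
go(.4663,-.0363,.045)
E
```

```text
time: 20.88
position: [0.4681, -0.0368, 0.1424]
tool_rot: [2.221, 2.22, 0.002]
ft_force: [0.2, -0.0, 0.5]
grip_width: 0.5
[[383.61279901 294.6551275 ]]
shift [ 0.8 -1.8 97.3] turn [ 0.001 -0.    -0.001] pos [ 0.4679 -0.0371  0.1423] t 20.93
```

View pics/w9.png

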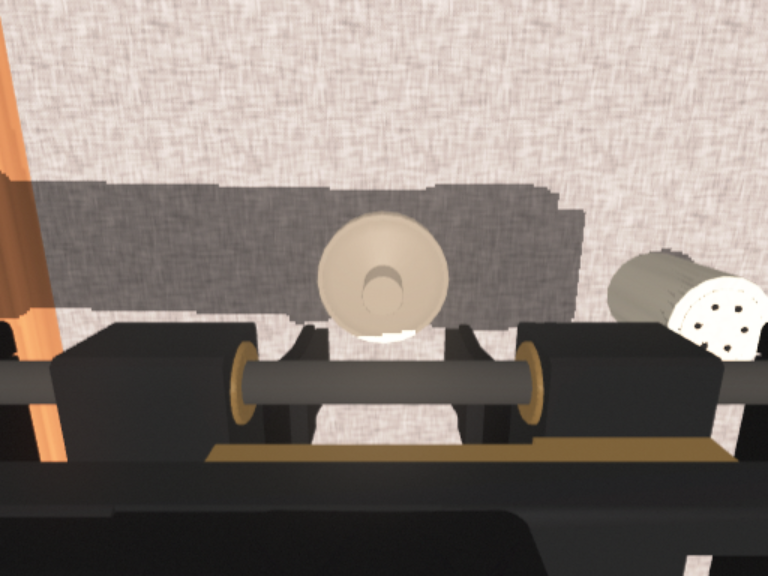

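The knob's top is at (382,294), predicted (384,295). Descending with tips about 31 mm high.

```bash
python3 -m handwheel '[[1,-2,50,0,0,0,0],[1,-2,85,0,0,0,0],[1,-2,97,0,0,0,0],[1,-2,97,0,0,0,0],[1,-2,97,0,0,0,1],[1,-2,97,0,0,0,1],[1,-2,97,0,0,0,1],[1,-2,97,0,0,0,1],[1,-2,97,0,0,0,1]]' 35
python3 - <<'E'
from h import *
cv2.imwrite('pics/w10.png',ctrl.get_image('wrist')[:,:,::-1])
go(.5203,.2586,.31)
E
```

```text
time: 22.05
position: [0.4657, -0.0369, 0.0453]
tool_rot: [2.224, 2.218, 0.002]
ft_force: [-1.4, 0.9, 5.9]
grip_width: 0.241
shift [ 295.8   54.  -264.4] turn [ 0.001 -0.001 -0.003] pos [ 0.4658 -0.0369  0.0453] t 22.1
```

View pics/w10.png

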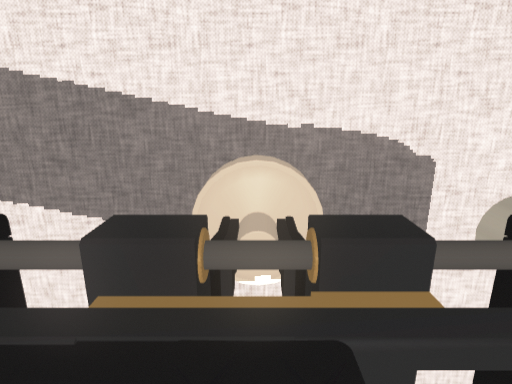

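```bash
python3 -m handwheel '[[0,0,-40,0,0,0,1],[0,0,-90,0,0,0,1],[0,0,-140,0,0,0,1],[40,8,-190,0,0,0,1],[90,17,-240,0,0,0,1],[140,26,-255,0,0,0,1],[190,35,-255,0,0,0,1],[240,44,-255,0,0,0,1],[280,51,-255,0,0,0,1],[295,54,-255,0,0,0,1],[295,54,-255,0,0,0,1],[295,54,-255,0,0,0,1]]'
python3 -m handwheel '[[0,0,0,0,0,0,1],[0,0,0,0,0,0,1]]'
python3 - <<'E'
from h import *
print(ctrl.get_state()['ft_force'])
ims=[]
for n in('scene','side'):
    c=cam(n);im=ctrl.get_image(n)[:,:,::-1]
    u,v=proj(c,[.52,.2586,.22])[0].astype(int);print(u,v);ims.append(cv2.resize(im[max(0,v-60):v+60,u-60:u+60],(600,600),interpolation=cv2.INTER_CUBIC))
cv2.imwrite('pics/c5.png',cv2.resize(np.hstack(ims),(800,400)))
go(.5203,.258,.2143)
E
```

```text
time: 23.6
position: [0.5202, 0.2554, 0.2996]
tool_rot: [2.228, 2.215, -0.001]
ft_force: [-0.1, 0.6, -2.5]
grip_width: 0.24
time: 23.85
position: [0.52, 0.2568, 0.2999]
tool_rot: [-2.226, -2.216, -0.001]
ft_force: [-0.6, 0.4, -1.2]
grip_width: 0.243
[-0.60463061  0.42659176 -1.18120176]
356 195
223 134
shift [ 0.7  0.4 85.5] turn [ 0.    -0.001 -0.004] pos [0.5199 0.2573 0.2998] t 23.95
```

View pics/c5.png

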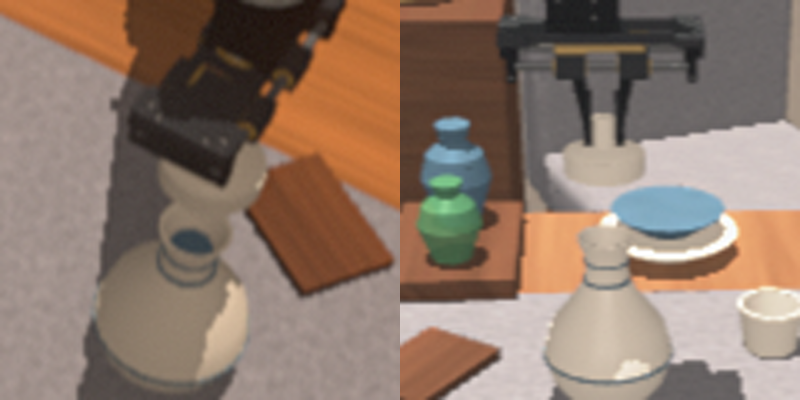

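The cover hangs level and centred over the mouth. I'll lower it to just above the lip and check the lateral position.

```bash
python3 -m handwheel '[[1,0,30,0,0,0,1],[1,0,62,0,0,0,1],[1,0,62,0,0,0,1],[1,0,62,0,0,0,1],[1,0,62,0,0,0,1],[1,0,62,0,0,0,1]]'
python3 - <<'E'
from h import *
print(ctrl.get_state()['ft_force'])
go(.5203,.258,.2143)
E
```

```text
time: 24.7
position: [0.5204, 0.259, 0.2387]
tool_rot: [2.225, 2.218, 0.003]
ft_force: [-0.3, 0.6, -1.0]
grip_width: 0.242
[-0.32331728  0.56866726 -1.01188084]
shift [-1.  -0.2 24.4] turn [ 0.002 -0.001 -0.003] pos [0.5204 0.259  0.2387] t 24.7
```

```bash
python3 -m handwheel '[[-1,0,4,0,0,0,1],[-1,0,8,0,0,0,1],[-1,0,12,0,0,0,1],[-1,0,16,0,0,0,1],[-1,0,19,0,0,0,1],[-1,0,20,0,0,0,1],[-1,0,21,0,0,0,1],[-1,0,21,0,0,0,1],[-1,0,21,0,0,0,1]]'
python3 -m handwheel '[[0,0,0.5,0,0,0,1],[0,0,1,0,0,0,1],[0,0,1,0,0,0,1]]'
```

```text
time: 25.82
position: [0.52, 0.2578, 0.2167]
tool_rot: [2.225, 2.218, 0.001]
ft_force: [-0.5, -0.9, -0.9]
grip_width: 0.244
time: 26.2
position: [0.5198, 0.2577, 0.2155]
tool_rot: [-2.225, -2.218, 0.0]
ft_force: [-0.4, -0.4, -0.6]
grip_width: 0.246
```

```bash
python3 -m handwheel '[[0,0,0.5,0,0,0,1],[0,0,1,0,0,0,1],[0,0,1,0,0,0,1]]'
python3 -m handwheel '[[0,0,0.5,0,0,0,1],[0,0,1,0,0,0,1],[0,0,1,0,0,0,1]]'
```

```text
time: 26.58
position: [0.5199, 0.2577, 0.2145]
tool_rot: [-2.225, -2.218, -0.0]
ft_force: [0.4, 0.3, -1.4]
grip_width: 0.244
time: 26.95
position: [0.52, 0.2578, 0.2143]
tool_rot: [-2.225, -2.218, -0.001]
ft_force: [-2.4, -0.3, 5.7]
grip_width: 0.242
```

It made contact at TCP z=0.2143, exactly the predicted seating height, with 5.7 N. I'll ease off half a millimetre, open and rise.

```bash
python3 -m handwheel '[[0,0,-0.5,0,0,0,1],[0,0,-0.5,0,0,0,0.3],[0,0,-0.5,0,0,0,0.1],[0,0,-0.5,0,0,0,0],[0,0,-0.5,0,0,0,0],[0,0,-30,0,0,0,0],[0,0,-80,0,0,0,0],[-60,0,-110,0,0,0,0],[-120,0,-120,0,0,0,0],[-140,0,-120,0,0,0,0],[-140,0,-120,0,0,0,0],[-140,0,-120,0,0,0,0]]'
python3 - <<'E'
from h import *
c=cam('wrist');im=ctrl.get_image('wrist');cv2.imwrite('pics/w11.png',cv2.resize(im[:,:,::-1],None,fx=1.5,fy=1.5))
print(proj(c,[[.5203,.2586,.225]])*1.5)
ims=[]
for n in('scene','side'):
    c=cam(n);im=ctrl.get_image(n)[:,:,::-1];cv2.imwrite(f'pics/{n}9.png',im)
    u,v=proj(c,[.52,.2586,.16])[0].astype(int);ims.append(cv2.resize(im[max(0,v-50):v+50,u-50:u+50],(600,600),interpolation=cv2.INTER_CUBIC))
cv2.imwrite('pics/c6.png',cv2.resize(np.hstack(ims),(800,400)))
E
```

```text
time: 28.45
position: [0.519, 0.1202, 0.3328]
tool_rot: [-2.221, -2.221, 0.001]
ft_force: [0.3, 1.1, 0.0]
grip_width: 0.502
[[390.16214278  17.90234231]]
```

View pics/w11.png

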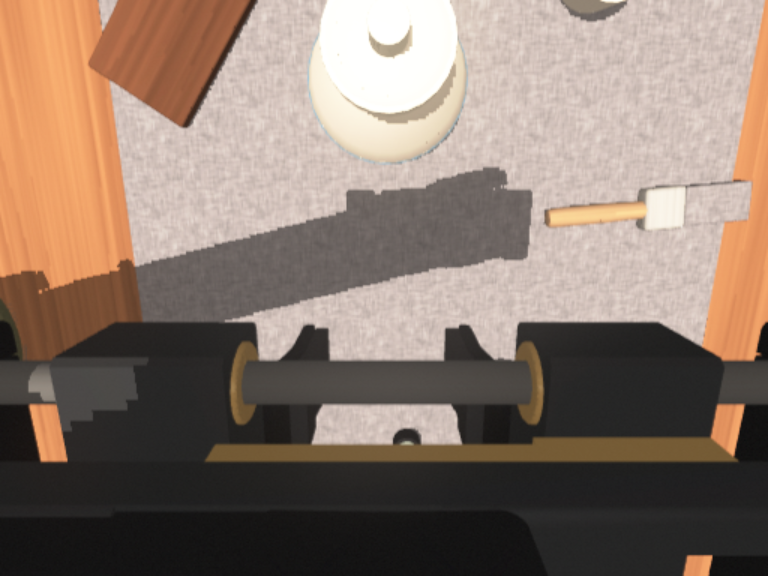

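View pics/c6.png

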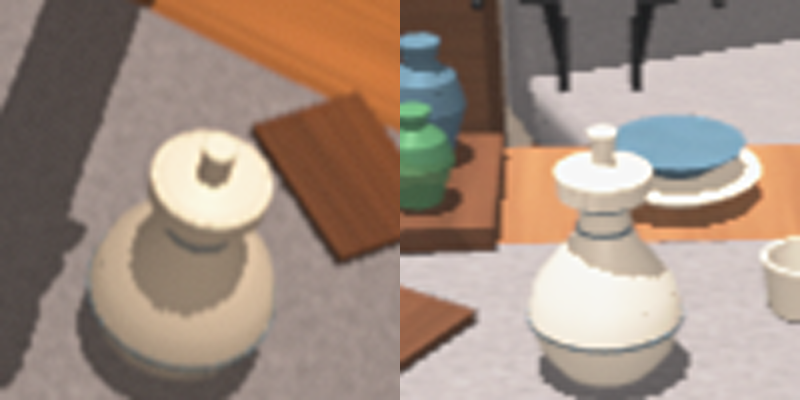

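View pics/scene9.png

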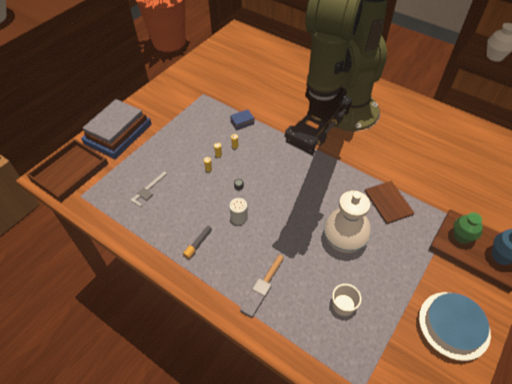

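The cover sits level and centred on the lip (side crop: cap at (603,178), neck at (605,222)). I'll triangulate the knob and diff against the start picture as a last check.

Run:
```python
from h import *
s,d=cam('scene'),cam('side')
f=lambda c,x,y:(proj(c,[.52,.2586,.16])[0].astype(int)-50)+(np.array([x,y])+.5)/4-.5
X,e=tri([(s,*f(s,219,150)),(d,*f(d,601-400,132))]);print('knob top',X.round(4),e)
print('axis err expected',.169+.056)
for n in('scene','side'):
    a=cv2.imread(f'pics/{n}0.png').astype(int);b=cv2.imread(f'pics/{n}9.png').astype(int)
    K=cam(n)
    for k,p in dict(big=(.639,-.049,.035),loupe=(.542,-.125,.01),y1=(.404,-.245,.025),y2=(.4707,-.2667,.025),y3=(.541,-.2535,.025)).items():
        u,v=proj(K,p)[0].astype(int);print(n,k,abs(a-b)[v-9:v+10,u-6:u+7].mean().round(1),end='; ')
    print()
```

```text
knob top [0.5203 0.258  0.2238] [0.28257266442878975, 0.22339998530614363]
axis err expected 0.225
scene big 6.1; scene loupe 5.2; scene y1 7.6; scene y2 6.1; scene y3 7.0; 
side big 1.8; side loupe 2.1; side y1 1.8; side y2 1.8; side y3 1.8;
```

```bash
python3 -c "
from bench import ctrl
s=ctrl.get_state();print(s['time'],s['ft_force']);print(ctrl.close_job())"
```

```text
28.6 [-0.39541289 -0.25428801 -0.01944861]
the job is handed in; nothing more can be done
None
```

The three grey canisters went through the neck one at a time. Then I set the cover on the lip, and handed the job in at 28.6 s of the 72 s allowed.

- **Canisters:** after each drop the wrist picture showed an empty neck and the vase mouth within about 2 pixels of where it was expected. I could not see the canisters inside the belly. They are gone from the table and from the gripper.
- **Cover:** it touched the lip at the predicted height with about 6 N. It looks level and centred; the knob top measured (0.520, 0.258, 0.224) m, against the vase axis at (0.520, 0.259) and an expected height of 0.225.
- **Third canister:** it first went into the neck about 7 mm off centre, with light contact of about 2 N. I centred it before letting go.
- **Other things on the table:** the start and end pictures show no movement of the big canister, the loupe or the three yellow look-alikes. The teacup, brush, torch and calipers I checked only by eye, and they look unmoved. At hand-in the arm was clear of everything, with almost no force on the wrist.

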